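# Start the glass kiln from its controller keys

## Robot

A 6-joint arm with a two-finger parallel gripper is mounted at the origin on the work surface; the furniture and walls round the work are solid. World frame = base frame: x ahead of the robot, y to its left, z up, the work surface at z = 0. Lengths are in m, angles in rad, forces in N, time in s.
With the tool pointing down it reaches from about 0.425 to 0.95 m from the base axis. Payload 3.5 kg.
Tool frame: the origin (TCP) lies at the very end of the fingers, on their centre line; the grasp point (between the pads) lies ctrl.tcp_to_grasp behind it (ctrl.tcp_to_grasp is the distance from the TCP to the grasp point, in m); z points along the fingers, y is the line along which they close (so a half turn about z gives the same grasp; the last joint's range is limited). The gripper opens to 85 mm and grips with 20 to 120 N. Pads are 22 mm wide; open, the fingers measure 114 mm over their backs; the gripper's body (76 mm by 85 mm) begins 54 mm behind the grasp point. The pads swing forward as they close: fully open they stand 13 mm farther back than shut.
Start: joints at [-1.409, 0.286, 1.577, -0, 1.279, -0.15], TCP at [0.207, -0.642, 0.231] pointing down, gripper open.
Joint ranges: [-2.77, 2.77], [-0.9, 2.22], [0.21, 2.48], [-1.53, 4.67], [0.24, 2.81], [-2.84, 2.84]. Speed limits (rad/s): [2.79, 2.79, 3.14, 3.14, 3.14, 3.14].

## Interface

Orientations are given as a unit quaternion [x, y, z, w].
In Python, from plant import ctrl gives the robot as it stands.
- The arm moves only by the shell command python3 -m inch 'ROWS' [FORCE]. ROWS is JSON, a list of rows, each an object with "slide": the shift along the tool's x, y, z in cm, a list of three; "turn": the turn about the tool's z in rad; "grip": the finger opening in cm, from 0 to 8.54. A call has 1 to 20 rows; each row is the pose to reach, as a shift and turn from the pose commanded when the call began, along the tool's axes at that moment; what a row does not reach only later rows make up. A row lasts 1/10 s, in which the tool goes at most 50 mm and 8.59 degrees, less where a joint would pass 70% of its speed; a pose out of reach is approached as far as the arm can. A call with a gripper value outside its range is refused whole. The fingers move at their own pace and stop on an object; FORCE is the grip in N (left out, the last holds). Time passes only in rows, so rows that repeat a pose let the fingers close. It gives the time, the measured TCP pose, the force, the opening and the grip force at its end, in the units of the state.
- ctrl.get_state(): the state, without advancing time (a new reading comes with each control period).
- ctrl.read_camera(name): name is "scene" or "side" or "wrist"; returns (picture, depth): 400x640x3 uint8, red, green, blue; 400x640 float32, m along the optical axis (not along the pixel's ray), 0 where there is no reading.
- ctrl.camera_info(name): a dict with "K" (3x3 intrinsics, pixels), "camera_from_world" (4x4, takes a point from world to camera coordinates); the wrist camera has in their place "T_tool_cam" (4x4, takes a point from camera to tool coordinates, whose origin is the TCP and whose axes are the flange's). Camera axes: x right, y down, z forward; pixel columns grow to the right and rows downward; lengths in m; the calibration is good to about 2 mm. A picture is of the moment at which its call begins: read the wrist's pose just before it. camera_info takes no time and is no camera call.
- ctrl.sign_off(): hands the job in; it is judged then, once.
The state is a dict: "time": time; "qpos": joint angles; "dq": joint speeds; "joint_efforts": joint torques, N m; "eef_pos": TCP position; "tcp_rot": TCP orientation; "contact_force": force on the tool from outside, world axes, zero at the start; "wrist_torque": the same for the moment, N m; "opening": opening from 0.0 (shut) to 1.0 (fully open); "finger_force": force on a finger pad.
Only numpy, scipy, OpenCV 4.12 (cv2) and the standard library are available. Lean on these libraries where they do the work, as an engineer would, in place of code of your own. Each camera call takes 0.05 s, during which the arm holds its last target. There are 200 camera calls.

## Task

Start the kiln at the grey controller on the bench: press the round key to wake it, then the square key to choose the program, then the long bar key to start. Press them one at a time, each fully down for a moment and let right back up before the next, and do not press the cross-shaped key.

Things in the scene. Friction and masses are not known exactly. Their poses are not given: they have to be found in the camera images.
- round_top (a point): round key: a white disc-shaped cap 30 mm across. Point: centre of the cap's top face, z up, 58 mm above the bench at rest; it sinks with the cap. All four keys: straight down 6 mm to a stop (1.2 N starts it, 4 N holds it fully down), spring back when released; the cap stands 12 mm above a black 54 x 54 mm collar.
- square_top (a point): square key: a white cap 28 x 28 mm. Point: centre of the cap's top face, z up, 58 mm above the bench at rest; it sinks with the cap. The four collars, 6 mm high, form a 2 x 2 block (70 mm centre to centre) on the flat top of the controller; which key is in which collar varies.
- bar_top (a point): long bar key: a white cap 20 mm (its x axis) x 46 mm (its y axis). Point: centre of the cap's top face, z up, 58 mm above the bench at rest; it sinks with the cap. The controller is a low grey case, 170 x 150 x 40 mm, fixed to the bench, with a green display strip along its side away from the robot.
- cross_top (a point): cross key: a white plus-shaped cap, 38 mm across both ways with arms 12 mm wide; not to be pressed. Point: centre of the cap's top face, z up, 58 mm above the bench at rest; it sinks with the cap.

How it is judged:
By the outcome, as a careful person would: the job done as asked, in the order asked, and still so for the second after the job is handed in, with the robot touching nothing.
It also fails if it takes over 35 s, if anything falls off the work surface, if the arm or the gripper's body presses on something with over 40 N, if the wrist force passes 120 N, or if a joint passes its speed limit or range.

## Working session

There is one attempt and no reset: what is moved stays moved. The work goes in short steps, Python scripts to look and compute and a shell command to move; the robot and the scene stay as the last step left them, time stands still between calls to the robot, and variables do not carry over. Pictures are saved under pics/ and viewed, at most 10 in all, crops included, and the job is handed in when it is done.

```bash
mkdir -p pics; python3 - <<'E'
from plant import ctrl
import cv2,numpy as np
s=ctrl.get_state();print(s['time'],s['eef_pos'],s['tcp_rot'],s['opening'],ctrl.tcp_to_grasp)
for n in ['scene','side']:
    p,d=ctrl.read_camera(n);cv2.imwrite(f'pics/{n}1.png',p[:,:,::-1]);np.savez(f'pics/{n}1.npz',p=p,d=d)
    i=ctrl.camera_info(n);print(n,np.round(i['K'],1).tolist(),np.round(i['camera_from_world'],3).tolist())
E
```

```text
0.0 [ 0.20697294 -0.64179126  0.22993134] [ 9.87872883e-01  1.55260314e-01 -6.99368913e-06 -1.18365063e-03] 0.9981601983600441 0.0187
scene [[497.5, 0.0, 316.3], [0.0, 497.5, 196.9], [0.0, 0.0, 1.0]] [[-0.931, -0.365, -0.016, 0.417], [-0.183, 0.503, -0.845, 0.226], [0.316, -0.783, -0.535, 0.677], [0.0, 0.0, 0.0, 1.0]]
side [[462.9, 0.0, 320.3], [0.0, 462.9, 197.6], [0.0, 0.0, 1.0]] [[0.964, -0.265, -0.022, -0.493], [-0.136, -0.422, -0.897, 0.126], [0.228, 0.867, -0.442, 0.832], [0.0, 0.0, 0.0, 1.0]]
```

View pics/scene1.png

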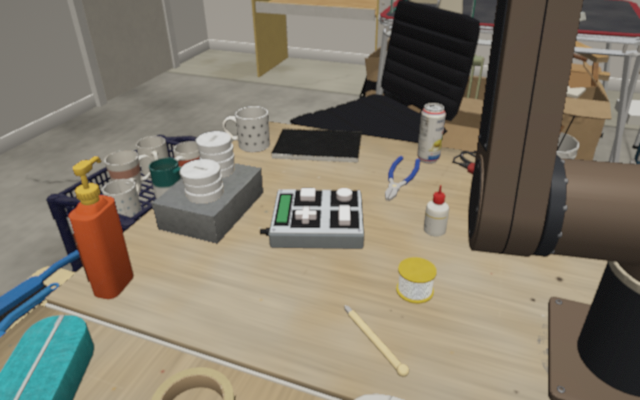

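View pics/side1.png

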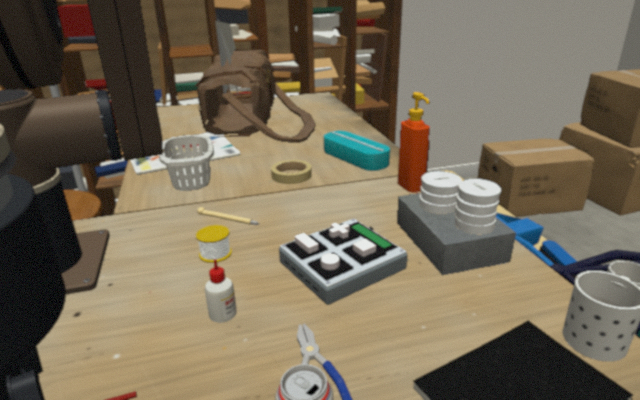

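The scene view shows the controller near (317,218): square key at (307,194), round (343,194), cross (305,214), bar (344,214). The side view has bar at (306,242), cross (339,230), round (330,261), square (364,247).

```bash
cat > h.py <<'E'
import numpy as np,cv2
from scipy.spatial.transform import Rotation as R
def ray_plane(uv,K,Tcw,z):
    T=np.linalg.inv(Tcw);d=T[:3,:3]@np.linalg.inv(K)@np.array([*uv,1.]);o=T[:3,3]
    return o+d*(z-o[2])/d[2]
E
python3 - <<'E'
from h import *
from plant import ctrl
roi={'scene':(265,180,370,250),'side':(275,215,410,300)}
for n in roi:
    f=np.load(f'pics/{n}1.npz');p=f['p'];d=f['d'];i=ctrl.camera_info(n);K=np.array(i['K']);T=np.array(i['camera_from_world'])
    x0,y0,x1,y1=roi[n];c=p[y0:y1,x0:x1].astype(int)
    m=((c.min(2)>205)).astype('uint8')
    k,l,st,ce=cv2.connectedComponentsWithStats(m,connectivity=4)
    for j in range(1,k):
        if st[j,4]<25: continue
        uv=ce[j]+[x0,y0];P=ray_plane(uv,K,T,.058)
        u,v=np.round(uv).astype(int);z=d[v,u]
        W=np.linalg.inv(T)@np.r_[np.linalg.inv(K)@[*uv,1]*z,1]
        print(n,uv.round(1),st[j],P.round(4),'depth',W[:3].round(4))
    o=cv2.resize(p[y0:y1,x0:x1,::-1],None,fx=5,fy=5,interpolation=cv2.INTER_CUBIC);cv2.imwrite(f'pics/{n}crop.png',o)
i=ctrl.camera_info('wrist');print(i)
E
```

```text
scene [307.5 191.9] [36  9 14  7 86] [ 0.5344 -0.177   0.058 ] depth [ 0.5345 -0.1774  0.0578]
scene [343.9 191.8] [73  9 13  7 72] [ 0.469  -0.2013  0.058 ] depth [ 0.469  -0.2015  0.0579]
scene [344.  212.6] [ 75  26   9  14 124] [ 0.4461 -0.1343  0.058 ] depth [ 0.4466 -0.136   0.0568]
scene [305.  212.2] [31 27 19 11 92] [ 0.5124 -0.1116  0.058 ] depth [ 0.513  -0.1129  0.057 ]
side [339.5 226.9] [ 56   7  18  10 102] [ 0.5168 -0.115   0.058 ] depth [ 0.516  -0.1175  0.0595]
side [305.7 239.7] [ 21  19  21  13 134] [ 0.4489 -0.1393  0.058 ] depth [ 0.4484 -0.1417  0.0595]
side [362.9 243.8] [ 78  24  21  11 141] [ 0.537  -0.1805  0.058 ] depth [ 0.5359 -0.1834  0.0599]
side [329.1 257.6] [ 46  37  17  11 141] [ 0.4716 -0.2033  0.058 ] depth [ 0.4713 -0.2045  0.0588]
{'K': array([[281.4066751 ,   0.        , 321.01262186],
       [  0.        , 281.4066751 , 197.34971124],
       [  0.        ,   0.        ,   1.        ]]), 'T_tool_cam': array([[-8.44715282e-05, -9.63455637e-01, -2.67867931e-01,
         6.72012411e-02],
       [ 9.99999973e-01, -2.37227073e-05, -2.30022868e-04,
         8.51733314e-04],
       [ 2.15262277e-04, -2.67867943e-01,  9.63455613e-01,
        -1.42304520e-01],
       [ 0.00000000e+00,  0.00000000e+00,  0.00000000e+00,
         1.00000000e+00]])}
```

View pics/scenecrop.png

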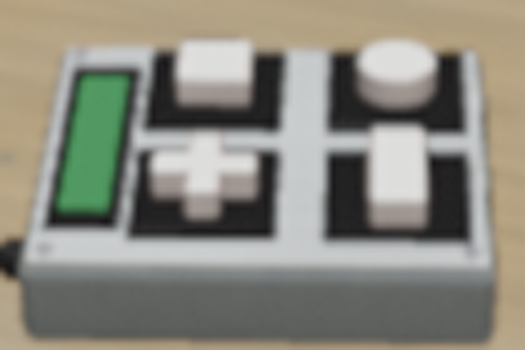

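The scene crop confirms the key layout: square at top left, round at top right, cross at bottom left, bar at bottom right. The two views agree within about 4 mm, and the key spacing is 70 mm. Next I move above the round key with the fingers shut.

```bash
python3 -m inch '[{"slide":[38.5,-33.8,0],"turn":0,"grip":0},{"slide":[38.5,-33.8,0],"turn":0,"grip":0},{"slide":[38.5,-33.8,0],"turn":0,"grip":0},{"slide":[38.5,-33.8,0],"turn":0,"grip":0},{"slide":[38.5,-33.8,0],"turn":0,"grip":0},{"slide":[38.5,-33.8,0],"turn":0,"grip":0},{"slide":[38.5,-33.8,0],"turn":0,"grip":0},{"slide":[38.5,-33.8,0],"turn":0,"grip":0},{"slide":[38.5,-33.8,0],"turn":0,"grip":0},{"slide":[38.5,-33.8,0],"turn":0,"grip":0},{"slide":[38.5,-33.8,0],"turn":0,"grip":0},{"slide":[38.5,-33.8,0],"turn":0,"grip":0},{"slide":[38.5,-33.8,6],"turn":0,"grip":0},{"slide":[38.5,-33.8,6],"turn":0,"grip":0},{"slide":[38.5,-33.8,6],"turn":0,"grip":0},{"slide":[38.5,-33.8,6],"turn":0,"grip":0},{"slide":[38.5,-33.8,6],"turn":0,"grip":0}]'
python3 - <<'E'
from h import *
from plant import ctrl
s=ctrl.get_state();p,d=ctrl.read_camera('wrist');cv2.imwrite('pics/w1.png',p[:,:,::-1])
print(s['time'],s['eef_pos'],s['tcp_rot'],s['opening'],s['contact_force'])
i=ctrl.camera_info('wrist');K=i['K'];T=np.eye(4);q=s['tcp_rot']
if not hasattr(q,'__len__') or len(q)!=4: print(q)
T[:3,:3]=R.from_quat(q).as_matrix();T[:3,3]=s['eef_pos'];C=np.linalg.inv(T@i['T_tool_cam'])
m=(p.min(2)>200).astype('uint8')
k,l,st,ce=cv2.connectedComponentsWithStats(m,connectivity=4)
for j in range(1,k):
    if 150<st[j,4]<6000: print(ce[j].round(1),st[j],ray_plane(ce[j],K,C,.058).round(4))
M=T[:3,:3]
for n,x in dict(round=(.4703,-.2023),square=(.5357,-.1787),bar=(.4475,-.1368)).items(): print(n,(M.T@(np.r_[x,.058]-s['eef_pos'])*100).round(2))
E
```

```text
time: 1.8
eef_pos: [0.4706, -0.204, 0.1734]
tcp_rot: [0.988, 0.155, 0.001, 0.001]
contact_force: [0.1, 0.3, 0.7]
opening: -0.002
finger_force: 0.0
1.8 [ 0.47059985 -0.20400648  0.1733576 ] [0.98795789 0.15471439 0.00114432 0.00116565] -0.002016153798151916 [0.14016667 0.34866535 0.67712714]
[279.4 123.6] [276  86   7  88 268] [ 0.5202 -0.1505  0.058 ]
[241.2 118.2] [221  97  41  43 831] [ 0.5144 -0.1172  0.058 ]
[291.7 143. ] [285 101  17  63 281] [ 0.5073 -0.1656  0.058 ]
[320.3 116.6] [305 101  31  32 908] [ 0.537  -0.1832  0.058 ]
[322.  193.3] [308 180  29  28 650] [ 0.471 -0.206  0.058]
[247.7 194.8] [223 186  50  19 866] [ 0.4481 -0.1394  0.058 ]
round [ 0.   -0.2  11.54]
square [ 6.95 -0.45 11.55]
bar [-0.17 -7.14 11.52]
```

View pics/w1.png

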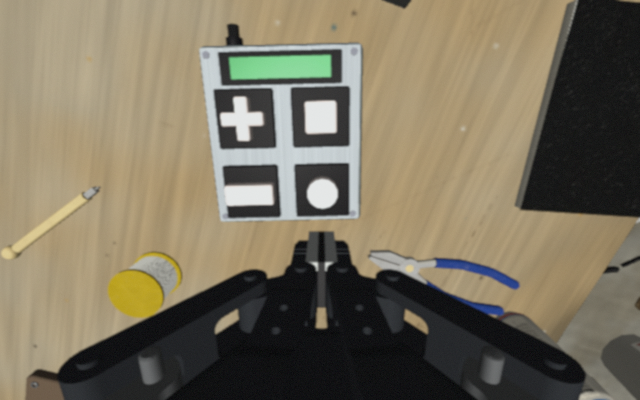

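The wrist view shows round at (322,193), square at (320,117) and bar at (248,195). It agrees with the other views to about 3 mm, and the tool is above the round key. I'll go down to just above the cap.

```bash
python3 -m inch '[{"slide":[0,0,4],"turn":0,"grip":0},{"slide":[0,0,8],"turn":0,"grip":0},{"slide":[0,0,9.8],"turn":0,"grip":0},{"slide":[0,0,10.2],"turn":0,"grip":0},{"slide":[0,0,10.2],"turn":0,"grip":0},{"slide":[0,0,10.2],"turn":0,"grip":0},{"slide":[0,0,10.2],"turn":0,"grip":0}]'
```

```text
time: 2.55
eef_pos: [0.4712, -0.2035, 0.0714]
tcp_rot: [0.988, 0.155, 0.001, 0.001]
contact_force: [0.0, 0.5, 0.9]
opening: 0.001
finger_force: 0.0
```

```bash
python3 -m inch '[{"slide":[0,0,1],"turn":0,"grip":0},{"slide":[0,0,1.5],"turn":0,"grip":0},{"slide":[0,0,1.8],"turn":0,"grip":0},{"slide":[0,0,2],"turn":0,"grip":0},{"slide":[0,0,2],"turn":0,"grip":0},{"slide":[0,0,2],"turn":0,"grip":0},{"slide":[0,0,2],"turn":0,"grip":0}]'
```

```text
time: 3.25
eef_pos: [0.4704, -0.203, 0.0518]
tcp_rot: [0.988, 0.155, -0.0, -0.0]
contact_force: [-4.3, 1.4, 14.9]
opening: 0.0
finger_force: 7.7
```

Round key is at its stop (z 0.0518, about 14 N). Next: hold, release, and go over the square key.

```bash
python3 -m inch '[{"slide":[0,0,0],"turn":0,"grip":0},{"slide":[0,0,0],"turn":0,"grip":0},{"slide":[0,0,-1],"turn":0,"grip":0},{"slide":[0,0,-2],"turn":0,"grip":0},{"slide":[0,0,-4],"turn":0,"grip":0},{"slide":[0,0,-4],"turn":0,"grip":0},{"slide":[0,0,-4],"turn":0,"grip":0},{"slide":[3.5,-0.1,-4],"turn":0,"grip":0},{"slide":[6.95,-0.2,-4],"turn":0,"grip":0},{"slide":[6.95,-0.2,-4],"turn":0,"grip":0},{"slide":[6.95,-0.2,-4],"turn":0,"grip":0},{"slide":[6.95,-0.2,-2],"turn":0,"grip":0},{"slide":[6.95,-0.2,-2],"turn":0,"grip":0},{"slide":[6.95,-0.2,-2],"turn":0,"grip":0}]'
```

```text
time: 4.65
eef_pos: [0.5338, -0.1792, 0.0683]
tcp_rot: [0.988, 0.155, -0.001, -0.001]
contact_force: [-0.2, -0.5, -0.8]
opening: 0.001
finger_force: 0.0
```

```bash
python3 - <<'E'
from plant import ctrl
import cv2
p,d=ctrl.read_camera('side');cv2.imwrite('pics/s2.png',cv2.resize(p[180:320,250:430,::-1],None,fx=4,fy=4))
E
```

```text
(no output)
```

View pics/s2.png

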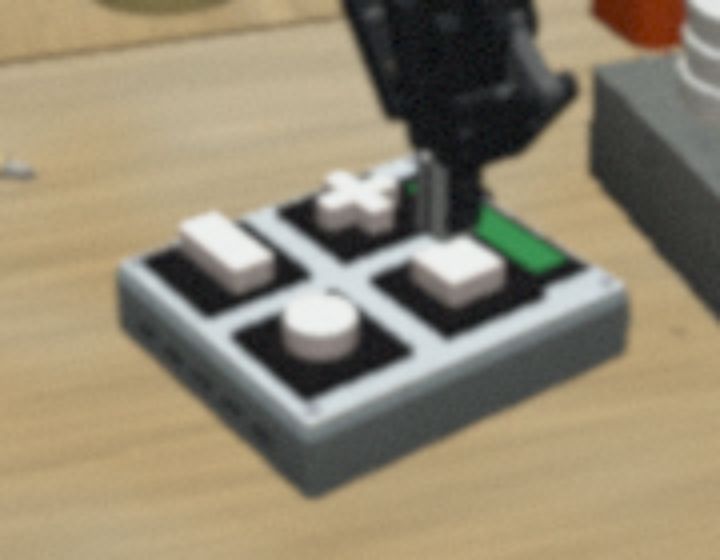

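The round key is back up, and the fingertips (447,235) are just above the square cap (460,255). Press the square key.

```bash
python3 -m inch '[{"slide":[0,0,0.9],"turn":0,"grip":0},{"slide":[0,0,1.4],"turn":0,"grip":0},{"slide":[0,0,1.7],"turn":0,"grip":0},{"slide":[0,0,1.9],"turn":0,"grip":0},{"slide":[0,0,1.9],"turn":0,"grip":0},{"slide":[0,0,1.9],"turn":0,"grip":0},{"slide":[0,0,1.9],"turn":0,"grip":0}]'
```

```text
time: 5.4
eef_pos: [0.5356, -0.1798, 0.052]
tcp_rot: [0.988, 0.155, -0.0, 0.0]
contact_force: [-4.0, 1.3, 8.1]
opening: 0.002
finger_force: 4.4
```

Square is at its stop (about 8 N). Hold, release, then go over the bar.

```bash
python3 -m inch '[{"slide":[0,0,0],"turn":0,"grip":0},{"slide":[0,0,0],"turn":0,"grip":0},{"slide":[0,0,-1],"turn":0,"grip":0},{"slide":[0,0,-2],"turn":0,"grip":0},{"slide":[0,0,-4],"turn":0,"grip":0},{"slide":[0,0,-4],"turn":0,"grip":0},{"slide":[0,0,-4],"turn":0,"grip":0},{"slide":[-3.5,-3.3,-4],"turn":0,"grip":0},{"slide":[-7.1,-6.7,-4],"turn":0,"grip":0},{"slide":[-7.1,-6.7,-4],"turn":0,"grip":0},{"slide":[-7.1,-6.7,-4],"turn":0,"grip":0},{"slide":[-7.1,-6.7,-4],"turn":0,"grip":0},{"slide":[-7.1,-6.7,-2],"turn":0,"grip":0},{"slide":[-7.1,-6.7,-2],"turn":0,"grip":0},{"slide":[-7.1,-6.7,-2],"turn":0,"grip":0}]'
python3 - <<'E'
from plant import ctrl
import cv2
p,d=ctrl.read_camera('side');cv2.imwrite('pics/s3.png',cv2.resize(p[180:320,250:430,::-1],None,fx=4,fy=4))
E
```

```text
time: 6.9
eef_pos: [0.448, -0.1379, 0.0705]
tcp_rot: [0.988, 0.155, -0.0, -0.0]
contact_force: [0.4, -0.5, -1.0]
opening: 0.001
finger_force: 0.0
```

View pics/s3.png

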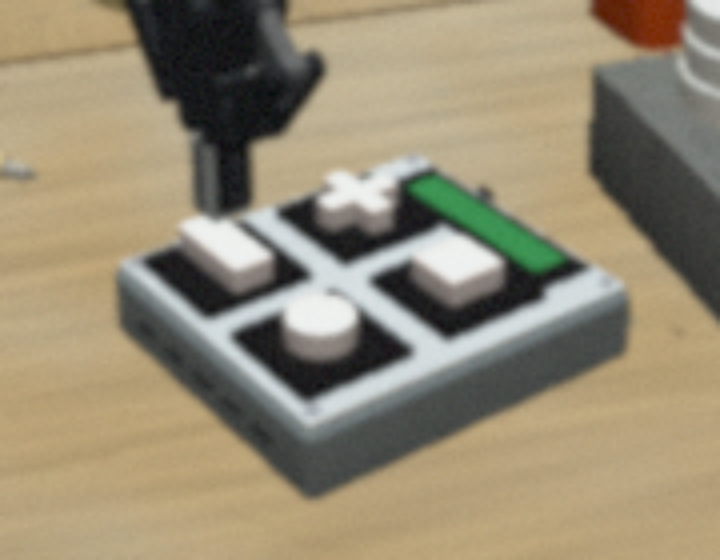

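The square key is back up, and the fingertips (220,210) are just above the bar (227,247). Press the bar.

```bash
python3 -m inch '[{"slide":[0,0,0.9],"turn":0,"grip":0},{"slide":[0,0,1.4],"turn":0,"grip":0},{"slide":[0,0,1.8],"turn":0,"grip":0},{"slide":[0,0,2],"turn":0,"grip":0},{"slide":[0,0,2],"turn":0,"grip":0},{"slide":[0,0,2],"turn":0,"grip":0},{"slide":[0,0,2],"turn":0,"grip":0}]'
```

```text
time: 7.65
eef_pos: [0.4478, -0.1377, 0.0519]
tcp_rot: [0.988, 0.155, -0.0, 0.0]
contact_force: [-3.2, 0.8, 10.4]
opening: 0.001
finger_force: 5.2
```

Bar is at its stop. Release and retreat.

```bash
python3 -m inch '[{"slide":[0,0,0],"turn":0,"grip":0},{"slide":[0,0,0],"turn":0,"grip":0},{"slide":[0,0,-1],"turn":0,"grip":0},{"slide":[0,0,-3],"turn":0,"grip":0},{"slide":[0,0,-7],"turn":0,"grip":0},{"slide":[0,0,-11],"turn":0,"grip":0},{"slide":[0,0,-12],"turn":0,"grip":0},{"slide":[0,0,-12],"turn":0,"grip":0},{"slide":[0,0,-12],"turn":0,"grip":0},{"slide":[0,0,-12],"turn":0,"grip":0}]'
python3 - <<'E'
from plant import ctrl
import cv2
p,d=ctrl.read_camera('side');cv2.imwrite('pics/s4.png',cv2.resize(p[180:320,250:430,::-1],None,fx=4,fy=4))
E
```

```text
time: 8.65
eef_pos: [0.4459, -0.1367, 0.1679]
tcp_rot: [0.988, 0.155, -0.002, -0.001]
contact_force: [-1.1, -0.9, 0.1]
opening: 0.0
finger_force: 0.0
```

View pics/s4.png

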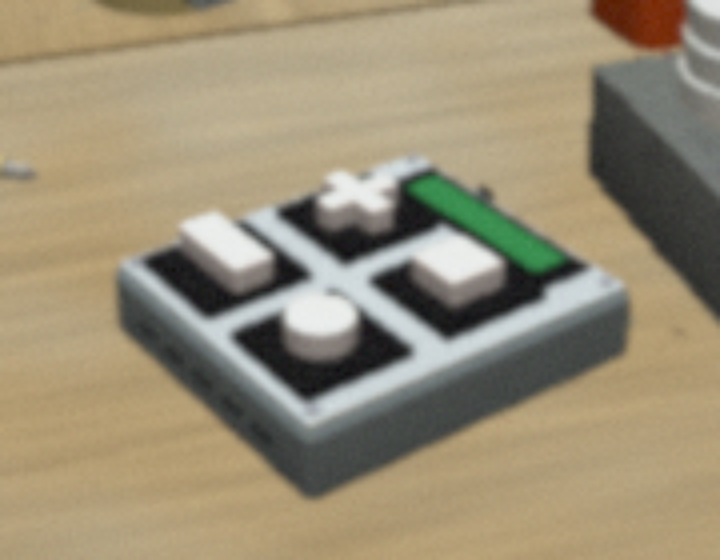

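All four keys are up and the arm is clear of the controller.

```bash
python3 -c "
from plant import ctrl
print(ctrl.sign_off())"
```

```text
the job is handed in; nothing more can be done
None
```

I pressed the round, square and bar keys in that order, each fully down and released before the next; the cross key was never touched, and I handed the job in at about 9 s with the arm clear.

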